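# Slide the standing glue stick into its bay

## Task

Put the glue stick away in the desk organiser: push it across the desk, with a fingertip or the fingers low on its body so that it slides standing up, through the open front of the free bay (the one with the blue dot on the desk) until it stands against the back rail. Never pinch it, lift it or tip it over, push gently, and leave the two bottles in the other bays and the rest of the desk's things where they are. Then take the hand away.

Things in the scene. Friction and masses are not known exactly. Their poses are not given: they have to be found in the camera images.
- glue_stick: Cream upright cylinder with a blue band, diameter 27 mm, height 90 mm, 0.03 to 0.05 kg, loose on the desk, friction about 0.6 (pushed above about 20 mm it tips). Origin: centre of its underside, z along its axis. It is taller than many grippers' fingers: with these upright behind it the gripper's body may hit its top, so tilt the tool or push with the outside of a finger.
- organiser: Low grey organiser fixed to the desk. Back rail 174 mm long (along y), 45 mm high, its front face at x = +20 mm. Four dividers 6 mm thick, 34 mm high, front ends at x = -8 mm, make three bays without floor or lid, 50 mm wide, centre lines at y = -56, 0, +56 mm. Origin: desk top, middle of middle bay; x points from the open front to the rail. A glue stick at the rail has its centre at x = 6.5 mm.
- blue_dot: Flat blue sticker, diameter 24 mm, stuck on the desk top in the one free bay, on that bay's centre line, 15 mm in front of the back rail (organiser x = +5 mm); nothing catches on it. Origin at its centre; its axes are parallel to the organiser's.
- ink_bottle: Small loose red bottle with a black cap, diameter 27 mm, height 55 mm, standing in another bay. Origin at the centre of its underside.
- correction_bottle: Small loose white bottle with a green cap, diameter 27 mm, height 72 mm, standing in the third bay. Origin at the centre of its underside.
- eraser: Loose pink eraser, 19 x 48 x 11 mm, lying on the desk nearer the basket than the glue stick; just beyond it stands a tall fixed basket of files and pictures, 0.3 m high, filling the desk from y = 0.03 m to the right and from x = 0.33 m on. Origin at the centre of its underside, y along its length.
- staple_box: Loose red carton of staples, 45 x 110 x 22 mm, at the left edge of the desk. Nearer the robot than it (x below 0.35 m) lie a pencil, yellow note pad, hole punch, stapler and tape roll, all fixed and under 70 mm high. Origin at the centre of its underside, y along its length.
Mind the look-alikes: they are no part of the job. What is shaped like the correction_bottle but yellow is not meant.

How it is judged:
By the outcome, as a careful person would: the job done as asked, in the order asked, and still so for the second after the job is handed in, with the robot touching nothing.
It also fails if it takes over 48 s, if anything falls off the work surface, if the arm or the gripper's body presses on something with over 40 N, if the wrist force passes 120 N, or if a joint passes its speed limit or range.

## Robot

A 6-joint arm with a two-finger parallel gripper is mounted at the origin on the work surface; the furniture and walls round the work are solid. World frame = base frame: x ahead of the robot, y to its left, z up, the work surface at z = 0. Lengths are in m, angles in rad, forces in N, time in s.
With the tool pointing down it reaches from about 0.25 to 0.8 m from the base axis. Payload 8.5 kg.
Tool frame: the origin (TCP) lies on the centre line of the jaws, within the pads' length; the fingertips stand 14 mm ahead of it and the grasp point (between the pads) lies 5 mm behind it (arm.tip_reach is the distance from the TCP to the fingertips, in m); z points along the fingers, y is the direction in which the jaws open and shut (so a half turn about z gives the same grasp; the last joint's range is limited). The gripper opens to 85 mm and grips with 20 to 120 N. Pads are 22 mm wide; open, the fingers measure 114 mm over their backs; the gripper's body (76 mm by 85 mm) begins 54 mm behind the grasp point. The pads swing forward as they close: fully open they stand 13 mm farther back than shut.
Start: joints at [-1.263, 0.238, -0.013, 1.319, 0, 1.571], TCP at [0.159, -0.5, 0.245] pointing down, gripper open.
Joint ranges: [-2.66, 2.66], [-1.03, 1.9], [-1.14, 1.46], [-1.82, 2.27], [-1.45, 1.34], [-3.14, 3.14]. Speed limits (rad/s): [2.22, 2.22, 2.79, 3.14, 3.14, 3.14].

## Interface

Orientations are given as a unit quaternion [x, y, z, w].
In Python, from bench import readout, vision, ticket, arm gives the robot as it stands.
- The arm moves only by the tool step_arm, never from a script. Its argument "steps" is a list of rows, each a list of 7 numbers: the closure, from 0 (fully open) to 1 (shut), then the shift along the tool's x, y, z in units of 25 mm (1.0 is 25 mm), then the turn, a rotation vector about the tool's x, y, z in units of 6 degrees (1.0 is 6 degrees). A call has 1 to 20 rows; each row shifts and turns the commanded pose from where the row before left it, along the tool's axes as they then stand; what a row does not reach is not made up. A row lasts 1/12 s, in which the tool goes at most 41.7 mm and 7.16 degrees, less where a joint would pass 70% of its speed; a pose out of reach is approached as far as the arm can. A call is refused whole if a number of a shift passes 1 or a number of a turn 1, either way. A call with a gripper value outside its range is refused whole. The fingers move at their own pace and stop on an object; "squeeze" is the grip in N (left out, the last holds). Time passes only in rows, so rows that do not move let the fingers close. It gives the time, the measured TCP pose, the force and the opening at its end, in the units of the state.
- readout.get_state(): the state, without advancing time (a new reading comes with each control period).
- vision.read_camera(name): name is "scene" or "side" or "wrist"; returns the picture (400x640x3 uint8, red, green, blue); there is no depth.
- vision.camera_params(name): a dict with "mtx" (3x3 intrinsics, pixels), "extrinsics" (4x4, takes a point from world to camera coordinates). Camera axes: x right, y down, z forward; pixel columns grow to the right and rows downward; lengths in m; the calibration is good to about 2 mm. A picture is of the moment at which its call begins: read the wrist's pose just before it. camera_params takes no time and is no camera call; for the wrist camera it gives the pose at the moment of the call.
- ticket.hand_in(): hands the job in, once; it reports no verdict.
The state is a dict: "time": time; "joint_pos": joint angles; "qvel": joint speeds; "joint_efforts": joint torques, N m; "ee_pos": TCP position; "ee_rot": TCP orientation; "ft_force": force on the tool from outside, world axes, zero at the start; "ft_torque": the same for the moment, N m; "grip_width": finger opening in m.
Only numpy, scipy, OpenCV 4.12 (cv2) and the standard library are available. Lean on these libraries where they do the work, as an engineer would, in place of code of your own. Each camera call takes 0.05 s, during which the arm holds its last target.

## Working session

There is one attempt and no reset: what is moved stays moved. The work goes in short steps, Python scripts to look and compute and a tool call to move; the robot and the scene stay as the last step left them, time stands still between calls to the robot, and variables do not carry over. Pictures are saved under pics/ and viewed, and the job is handed in when it is done.

Besides the shell and the picture viewer there is one more tool, called after "Request:" as name(argument=value, ...) on one line, values as JSON. step_arm: Moves the arm, as the interface text tells. Its arguments: {"type":"object","properties":{"steps":{"type":"array"},"squeeze":{"type":"number"}},"required":["steps"]}

```bash
ls; mkdir -p pics; python3 - <<'E'
from bench import readout, vision, ticket, arm
import cv2, numpy as np
print(readout.get_state()); print([a for a in dir(arm) if a[0]!='_'], arm.tip_reach)
for n in ["scene","side","wrist"]:
    p=vision.camera_params(n); im=vision.read_camera(n)
    print(n,np.round(p["mtx"],1).tolist(),np.round(p["extrinsics"],4).tolist())
    cv2.imwrite(f"pics/{n}0.png",im[:,:,::-1])
E
```

```text
pics
{'time': 0.0, 'joint_pos': array([-1.26300470e+00,  2.38763137e-01, -1.42129065e-02,  1.31918583e+00,
        3.72961804e-06,  1.57077706e+00]), 'qvel': array([ 0.00067067,  0.00104171,  0.00044721, -0.00068777, -0.00138888,
       -0.00038355]), 'joint_efforts': array([-5.86416718e-04, -5.38775611e+01,  3.46444809e+01,  1.83045032e-02,
       -2.16566519e-05,  3.84385590e-07]), 'ee_pos': array([ 0.15894033, -0.49997502,  0.24470295]), 'ee_rot': array([ 9.88179686e-01,  1.53298539e-01, -1.02812511e-04, -6.74991409e-04]), 'ft_force': array([ 0.16218489, -0.74492578, -0.1180772 ]), 'ft_torque': array([ 0.04198407, -0.01123082,  0.01340087]), 'grip_width': 0.08572891493561505}
['Unreachable', 'tip_reach'] 0.014
scene [[424.0, 0.0, 320.6], [0.0, 424.0, 198.8], [0.0, 0.0, 1.0]] [[-0.5708, -0.8211, 0.0042, 0.4582], [-0.6217, 0.4288, -0.6554, 0.2685], [0.5364, -0.3767, -0.7552, 0.7093], [0.0, 0.0, 0.0, 1.0]]
side [[400.6, 0.0, 314.4], [0.0, 400.6, 200.3], [0.0, 0.0, 1.0]] [[-0.9398, -0.3411, -0.0217, 0.5423], [-0.2201, 0.6527, -0.7249, -0.0286], [0.2614, -0.6765, -0.6885, 0.8857], [0.0, 0.0, 0.0, 1.0]]
wrist [[353.9, 0.0, 317.6], [0.0, 353.9, 189.7], [0.0, 0.0, 1.0]] [[0.3025, -0.9531, -0.0005, -0.5258], [-0.9046, -0.2873, 0.3149, -0.0413], [-0.3003, -0.0948, -0.9491, 0.3807], [0.0, 0.0, 0.0, 1.0]]
```

View pics/scene0.png

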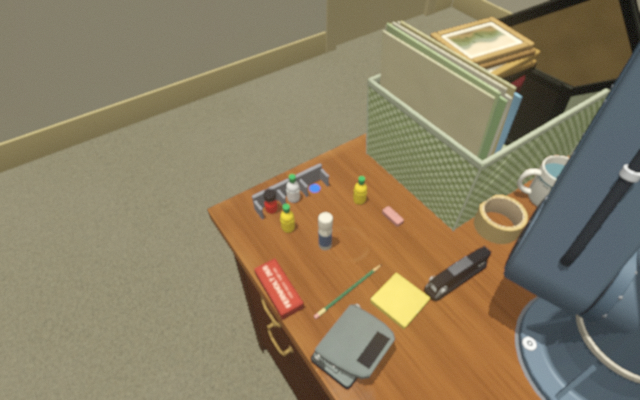

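View pics/side0.png

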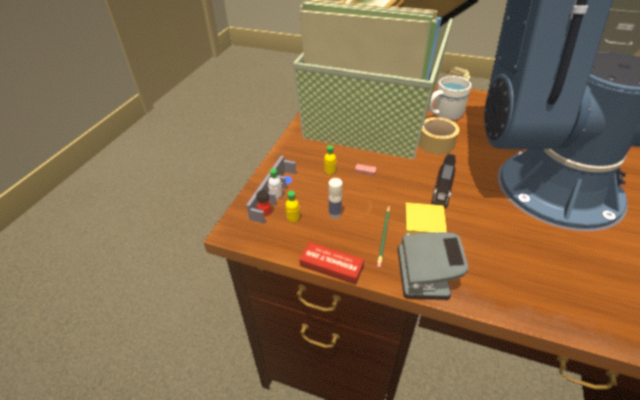

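View pics/wrist0.png

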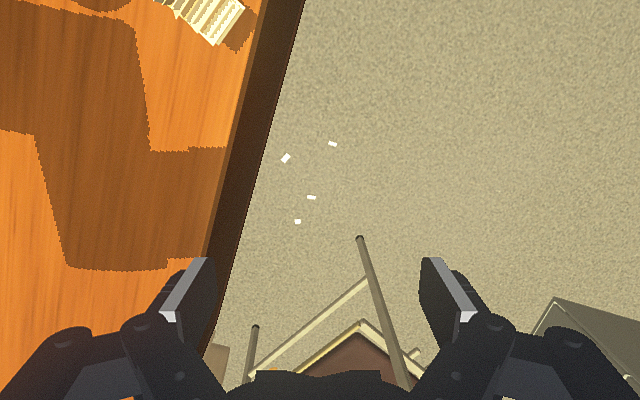

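The scene view shows the organiser around (290,190), with the red bottle at (270,202), the white/green bottle at (292,189) and the free bay with the blue dot at (315,188). The cream cylinder with a blue band, at (325,230), is the glue stick. Yellow look-alikes stand at (287,220) and (360,192), and the eraser is at (393,216). Next I'll enlarge and measure.

```bash
cat > h.py <<'E'
import numpy as np, cv2
from bench import vision, readout
def ray(n,u,v,p=None):
    p=p or vision.camera_params(n); K=np.array(p["mtx"]);T=np.array(p["extrinsics"]);R=T[:3,:3];t=T[:3,3]
    d=R.T@np.linalg.solve(K,[u,v,1]); return -R.T@t,d
def onz(n,u,v,z=0):
    c,d=ray(n,u,v); return c+d*(z-c[2])/d[2]
def proj(n,P):
    p=vision.camera_params(n);K=np.array(p["mtx"]);T=np.array(p["extrinsics"]);q=T[:3,:3]@np.array(P)+T[:3,3];q=K@q;return q[:2]/q[2]
E
python3 - <<'E'
from h import *
a=cv2.imread('pics/scene0.png');b=cv2.imread('pics/side0.png')
c1=cv2.resize(a[155:265,235:415],None,fx=4.4,fy=4.4,interpolation=cv2.INTER_CUBIC)
c2=cv2.resize(b[140:250,230:390],None,fx=5,fy=5,interpolation=cv2.INTER_CUBIC)
cv2.imwrite('pics/c1.png',c1);cv2.imwrite('pics/c2.png',c2)
for n,im,(r0,r1,q0,q1) in [('scene',a,(150,270,230,420)),('side',b,(140,280,230,395))]:
    hsv=cv2.cvtColor(im,cv2.COLOR_BGR2HSV)
    for nm,lo,hi in [('blue',(100,110,60),(130,255,255)),('cream',(0,0,150),(180,70,255)),('red',(170,150,60),(180,255,255)),('red2',(0,220,60),(4,255,255)),('yel',(22,170,120),(34,255,255)),('green',(50,120,40),(80,255,255)),('pink',(0,60,180),(8,150,255))]:
        m=cv2.inRange(hsv,lo,hi); mm=np.zeros_like(m); mm[r0:r1,q0:q1]=m[r0:r1,q0:q1]
        k,l,s,ce=cv2.connectedComponentsWithStats(mm)
        for i in range(1,k):
            if s[i,4]>12: print(n,nm,s[i].tolist(),ce[i].round(1),onz(n,*ce[i]).round(3)[:2])
E
```

```text
scene blue [310, 185, 9, 7, 53] [314.  187.8] [0.588 0.168]
scene cream [230, 150, 97, 46, 1820] [259.1 165.9] [0.72  0.236]
scene cream [295, 164, 27, 14, 82] [307.3 169.9] [0.644 0.149]
scene cream [321, 169, 8, 8, 21] [324.4 172.3] [0.615 0.12 ]
scene cream [269, 179, 31, 23, 274] [289.4 189.3] [0.616 0.216]
scene cream [300, 180, 7, 7, 17] [303.3 183.2] [0.613 0.18 ]
scene cream [252, 190, 12, 8, 37] [257.5 193.6] [0.645 0.282]
scene cream [278, 190, 8, 8, 21] [281.1 193.8] [0.615 0.239]
scene cream [255, 201, 7, 8, 22] [257.8 204.8] [0.616 0.297]
scene cream [318, 212, 15, 24, 288] [324.7 223.3] [0.491 0.206]
scene cream [230, 251, 6, 19, 65] [231.6 262.2] [0.516 0.412]
scene yel [354, 183, 13, 21, 227] [359.6 193.3] [0.516 0.093]
scene yel [280, 212, 14, 21, 236] [287.  221.4] [0.54  0.269]
scene green [290, 176, 4, 4, 14] [291.5 177.3] [0.645 0.192]
scene green [360, 177, 4, 5, 15] [361.4 178.9] [0.549 0.062]
scene green [284, 205, 5, 5, 19] [285.6 206.8] [0.576 0.25 ]
scene pink [383, 207, 20, 17, 160] [392.6 215.1] [0.426 0.074]
scene pink [262, 264, 9, 6, 29] [265.5 266.5] 
[... 285 characters left out ...]
 339] [270.1 186.6] [0.611 0.202]
side cream [329, 179, 13, 24, 250] [334.8 189.8] [0.468 0.166]
side cream [251, 209, 12, 3, 20] [256.1 210.1] [0.608 0.281]
side yel [325, 153, 11, 21, 206] [329.8 163. ] [0.509 0.077]
side yel [286, 199, 13, 23, 255] [292.1 209.8] [0.535 0.255]
side green [328, 146, 5, 6, 23] [329.8 148.1] [0.528 0.02 ]
side green [271, 169, 6, 7, 27] [273.2 171.8] [0.626 0.151]
side green [288, 192, 6, 7, 30] [290.7 194.3] [0.556 0.211]
side pink [355, 164, 21, 9, 125] [365.2 168.2] [0.424 0.07 ]
side pink [306, 250, 7, 7, 13] [308.4 253.2] [0.461 0.354]
side pink [326, 257, 12, 8, 18] [330.  260.7] [0.416 0.358]
side pink [339, 261, 18, 10, 37] [348.4 266. ] [0.38  0.358]
```

```bash
sleep 0
```

```text
(no output)
```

View pics/c1.png

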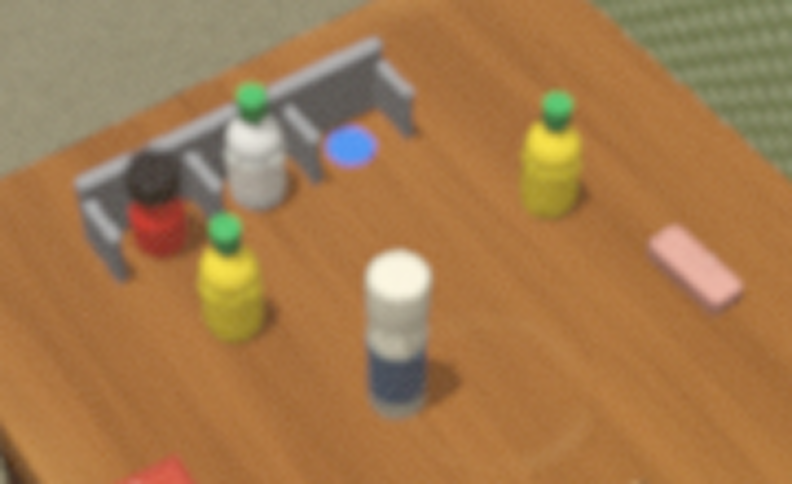

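View pics/c2.png

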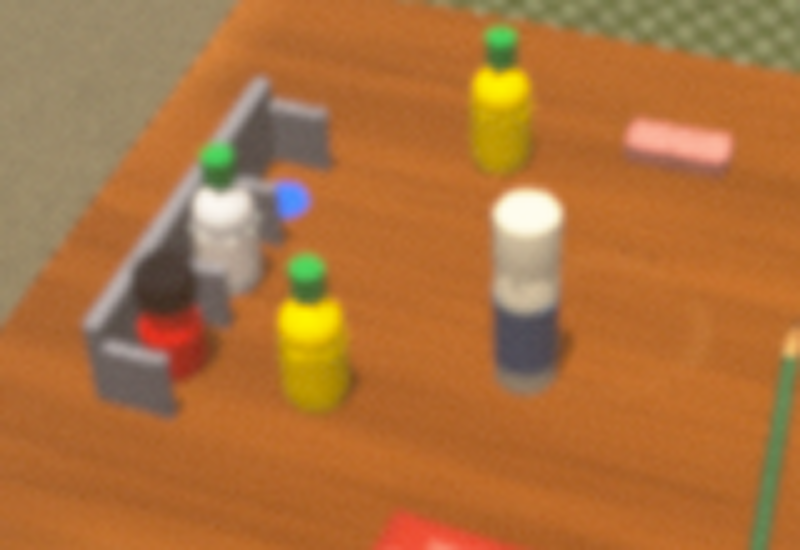

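```bash
python3 - <<'E'
from h import *
S=lambda u,v:(235+(u+.5)/4.4-.5,155+(v+.5)/4.4-.5)
D=lambda u,v:(230+(u+.5)/5-.5,140+(v+.5)/5-.5)
P=lambda t,n,uv,z:print(t,n,onz(n,*uv,z)[:2].round(4))
P('dot','scene',S(351,146),0);P('dot','side',D(290,201),0)
for t,uv in dict(d4=(126,278),d1=(408,135),d2=(316,182)).items(): P(t+' front bottom','scene',S(*uv),0)
for t,uv in dict(d4=(122,249),d1=(412,94),d2=(320,144)).items(): P(t+' front top','scene',S(*uv),.034)
for t,uv in dict(d4=(173,413),d1=(328,166)).items(): P(t+' front bottom','side',D(*uv),0)
for t,uv in dict(d4=(172,360),d1=(328,112)).items(): P(t+' front top','side',D(*uv),.034)
P('railL','scene',S(78,187),.045);P('railR','scene',S(380,42),.045)
P('railL','side',D(92,325),.045);P('railR','side',D(264,82),.045)
P('glue top','scene',S(399,275),.09);P('glue top','side',D(528,214),.09)
# base: silhouette lowest point = circle point nearest camera
for n,uv in (('scene',S(397,416)),('side',D(524,391))):
    g=onz(n,*uv,0);c,d=ray(n,*uv);h=d[:2]/np.linalg.norm(d[:2]);print('glue base',n,(g[:2]+.0135*h).round(4))
for t,uvs,uvd in (('ink',(158,254),(170,379)),('corr',(258,209),(232,294)),('yelA',(233,340),(314,410)),('yelB',(549,216),(500,172))):
  for n,uv in (('scene',S(*uvs)),('side',D(*uvd))):
    g=onz(n,*uv,0);c,d=ray(n,*uv);h=d[:2]/np.linalg.norm(d[:2]);print(t,n,(g[:2]+.0135*h).round(4))
E
```

```text
dot scene [0.5872 0.1672]
dot side [0.5821 0.1675]
d4 front bottom scene [0.5775 0.3057]
d1 front bottom scene [0.5769 0.1385]
d2 front bottom scene [0.5769 0.1957]
d4 front top scene [0.5682 0.3093]
d1 front top scene [0.5733 0.1393]
d2 front top scene [0.5711 0.1962]
d4 front bottom side [0.576  0.3073]
d1 front bottom side [0.5749 0.1385]
d4 front top side [0.5716 0.309 ]
d1 front top side [0.5722 0.1401]
railL scene [0.6046 0.3111]
railR scene [0.6038 0.1377]
railL side [0.6047 0.3109]
railR side [0.6025 0.1416]
glue top scene [0.4461 0.2379]
glue top side [0.4448 0.2405]
glue base scene [0.4482 0.2359]
glue base side [0.4465 0.2358]
ink scene [0.5939 0.2797]
ink side [0.5926 0.2784]
corr scene [0.5901 0.2228]
corr side [0.5885 0.2217]
yelA scene [0.5283 0.2764]
yelA side [0.5272 0.2748]
yelB scene [0.5019 0.1032]
yelB side [0.501  0.1042]
```

Measurements, agreeing across both views to about 2 mm:

| Item | Position (x, y) in m |
|---|---|
| Glue stick | (0.447, 0.237) |
| Dot | (0.586, 0.167) |
| Bay fronts | x ≈ 0.574 |
| Bay centre line | y ≈ 0.167 |

The organiser yaw is about 0. The dot and rail match the organiser geometry: rail − dot = 15 mm gives a rail face at about 0.602.

**Plan:** cradle the stick with nearly shut fingertips (about 10 mm gap) and the tool tilted about 27°. First push diagonally to roughly (0.53, 0.167), then straight along +x. I'll raise the hand first to clear the basket.

Request:
step_arm(steps=[[0.88, 0, 0, -1, 0, 0, 1], [0.88, 0, 0, -1, 0, 0, 1], [0.88, 0, 0, -1, 0, 0, 1], [0.88, 0, 0, -1, 0, 0, 1], [0.88, 0, 0, -1, 0, 0, 1], [0.88, 0, 0, -1, 0, 0, 1], [0.88, 0, 0, -1, 0, 0, 1], [0.88, 0, 0, -1, 0, 0, 1], [0.88, 0, 0, -0.5, 0, 0, 1]], squeeze=20)

```text
time: 0.9
ee_pos: [0.159, -0.5003, 0.4603]
ee_rot: [0.949, -0.315, 0.001, 0.001]
ft_force: [0.4, -0.5, 0.4]
grip_width: 0.0106
```

```bash
cat > st.py <<'E'
from h import *
from scipy.spatial.transform import Rotation as R
s=readout.get_state();r=R.from_quat(s['ee_rot']);M=r.as_matrix()
print('t',round(s['time'],2),'q',s['joint_pos'].round(3),'p',s['ee_pos'].round(4),'f',s['ft_force'].round(2),'w',round(s['grip_width'],4))
print('toolx',M[:,0].round(3),'tooly',M[:,1].round(3),'toolz',M[:,2].round(3),'tip',(s['ee_pos']+.014*M[:,2]).round(4))
E
python3 st.py
```

```text
t 0.9 q [-1.263  0.274  0.586  1.881 -0.     2.518] p [ 0.159  -0.5003  0.4603] f [ 0.38 -0.51  0.44] w 0.0106
toolx [ 0.802 -0.597  0.002] tooly [-0.597 -0.802  0.001] toolz [ 0.001 -0.002 -1.   ] tip [ 0.159  -0.5003  0.4463]
```

Request:
step_arm(steps=[[0.88, 0, 0, 0, 0, 0, -1], [0.88, 0, 0, 0, 0, 0, -1], [0.88, 0, 0, 0, 0, 0, -1], [0.88, 0, 0, 0, 0, 0, -1], [0.88, 0, 0, 0, 0, 0, -1], [0.88, 0, 0, 0, 0, 0, -1], [0.88, 0, 0, 0, 0, 0, -1], [0.88, 0, 0, 0, 0, 0, -1], [0.88, 0, 0, 0, 0, 0, -1], [0.88, 0, 0, 0, 0, 0, -1], [0.88, 0, 0, 0, 0, 0, -1], [0.88, 0, 0, 0, 0, 0, -1], [0.88, 0, 0, 0, 0, 0, -1], [0.88, 0, 0, 0, 0, 0, -1], [0.88, 0, 0, 0, 0, 0, -1], [0.88, 0, 0, 0, 0, 0, -1], [0.88, 0, 0, 0, 0, 0, -1], [0.88, 0, 0, 0, 0, 0, -1]])

```text
time: 2.4
ee_pos: [0.159, -0.5003, 0.4575]
ee_rot: [0.809, 0.587, 0.0, -0.0]
ft_force: [0.0, -0.8, 0.7]
grip_width: 0.01
```

Request:
step_arm(steps=[[0.88, 0, 0, 0, 0, 0, -1], [0.88, 0, 0, 0, 0, 0, -1], [0.88, 0, 0, 0, 0, 0, -1], [0.88, 0, 0, 0, 0, 0, -1], [0.88, 0, 0, 0, 0, 0, -1], [0.88, 0, 0, 0, 0, 0, -1], [0.88, 0, 0, 0, 0, 0, -1], [0.88, 0, 0, 0, 0, 0, -1], [0.88, 0, 0, 0, 0, 0, -1], [0.88, 0, 0, 0, 0, 0, -1], [0.88, 0, 0, 0, 0, 0, -1], [0.88, 0, 0, 0, 0, 0, -1], [0.88, 0, 0, 0, 0, 0, -1], [0.88, 0, 0, 0, 0, 0, -1], [0.88, 0, 0, 0, 0, 0, -1], [0.88, 0, 0, 0, 0, 0, -1], [0.88, 0, 0, 0, 0, 0, -1], [0.88, 0, 0, 0, 0, 0, -1]])

```text
time: 3.9
ee_pos: [0.1591, -0.5003, 0.4576]
ee_rot: [0.001, 1.0, 0.0, -0.0]
ft_force: [-0.3, -0.9, -0.2]
grip_width: 0.0102
```

```bash
python3 st.py
```

```text
t 3.9 q [-1.263  0.274  0.579  1.877  0.    -1.262] p [ 0.1591 -0.5003  0.4576] f [-0.28 -0.89 -0.21] w 0.0102
toolx [-1.     0.001  0.   ] tooly [0.001 1.    0.001] toolz [-0.     0.001 -1.   ] tip [ 0.1591 -0.5003  0.4436]
```

Request:
step_arm(steps=[[0.88, -1, 0.8, 0, 0, 0, 0], [0.88, -1, 0.8, 0, 0, 0, 0], [0.88, -1, 0.8, 0, 0, 0, 0], [0.88, -1, 0.8, 0, 0, 0, 0], [0.88, -1, 0.8, 0, 0, 0, 0], [0.88, -1, 0.8, 0, 0, 0, 0], [0.88, -1, 0.8, 0, 0, 0, 0], [0.88, -1, 0.8, 0, 0, 0, 0], [0.88, -1, 0.8, 0, 0, 0, 0], [0.88, -1, 0.8, 0, 0, 0, 0], [0.88, -1, 0.8, 0, 0, 0, 0], [0.88, -1, 0.8, 0, 0, 0, 0]])

```text
time: 4.9
ee_pos: [0.4616, -0.2609, 0.4577]
ee_rot: [0.003, 1.0, 0.0, -0.0]
ft_force: [0.5, -0.3, 0.1]
grip_width: 0.0102
```

Request:
step_arm(steps=[[0.88, 0, 1, 0, 0, 0, 0], [0.88, 0, 1, 0, 0, 0, 0], [0.88, 0, 1, 0, 0, 0, 0], [0.88, 0, 1, 0, 0, 0, 0], [0.88, 0, 1, 0, 0, 0, 0], [0.88, 0, 1, 0, 0, 0, 0], [0.88, 0, 1, 0, 0, 0, 0], [0.88, 0, 1, 0, 0, 0, 0], [0.88, 0, 1, 0, 0, 0, 0], [0.88, 0, 1, 0, 0, 0, 0], [0.88, 0, 1, 0, 0, 0, 0], [0.88, 0, 1, 0, 0, 0, 0], [0.88, 0, 1, 0, 0, 0, 0], [0.88, 0, 1, 0, 0, 0, 0], [0.88, 0, 1, 0, 0, 0, 0], [0.88, 0, 1, 0, 0, 0, 0], [0.88, 0, 1, 0, 0, 0, 0], [0.88, 0, 1, 0, 0, 0, 0], [0.88, 0, 1, 0, 0, 0, 0], [0.88, 0, 1, 0, 0, 0, 0]])

```text
time: 6.57
ee_pos: [0.4635, 0.239, 0.4576]
ee_rot: [0.003, 1.0, -0.0, -0.0]
ft_force: [0.5, -0.7, -0.8]
grip_width: 0.0103
```

```bash
python3 st.py
```

```text
t 6.57 q [0.476 0.267 0.57  1.874 0.    0.482] p [0.4635 0.239  0.4576] f [ 0.5  -0.72 -0.81] w 0.0103
toolx [-1.     0.006  0.   ] tooly [ 0.006  1.    -0.   ] toolz [-0. -0. -1.] tip [0.4635 0.239  0.4436]
```

Request:
step_arm(steps=[[0.88, 0, 0, 0, 0, 0, -1], [0.88, 0, 0, 0, 0, 0, -1], [0.88, 0, 0, 0, 0, 0, -1], [0.88, 0, 0, 0, 0, 0, -1], [0.88, 0, 0, 0, 0, 0, -1], [0.88, 0, 0, 0, 0, 0, -1], [0.88, 0, 0, 0, 0, 0, -1], [0.88, 0, 0, 0, 0, 0, -1], [0.88, 0, 0, 0, 0, 0, -1], [0.88, 0, 0, 0, 0, 0, -1], [0.88, 0, 0, 0, 0, 0, -1], [0.88, 0, 0, 0, 0, 0, -1], [0.88, 0, 0, 0, 0, 0, -1], [0.88, 0, 0, 0, 0, 0, -1], [0.88, 0, 0, 0, 0, 0, -1], [0.88, 0, 0, 0, 0, 0, -1], [0.88, 0, 0, 0, 0, 0, -1], [0.88, 0, 0, 0, 0, 0, -1], [0.88, 0, 0, 0, 0, 0, -1], [0.88, 0, 0, 0, 0, 0, -1]])

```text
time: 8.23
ee_pos: [0.4637, 0.2377, 0.4576]
ee_rot: [0.866, -0.501, -0.0, 0.0]
ft_force: [0.2, -0.2, 0.3]
grip_width: 0.0102
```

Request:
step_arm(steps=[[0.88, 0, 0, 0, 0, 0, -1], [0.88, 0, 0, 0, 0, 0, -1], [0.88, 0, 0, 0, 0, 0, -1], [0.88, 0, 0, 0, 0, 0, -1], [0.88, 0, 0, 0, 0, 0.9, 0], [0.88, 0, 0, 0, 0, 0.9, 0], [0.88, 0, 0, 0, 0, 0.9, 0], [0.88, 0, 0, 0, 0, 0.9, 0], [0.88, 0, 0, 0, 0, 0.9, 0], [0.88, 0, 0, 0, 0, 0, 0]])

```text
time: 9.07
ee_pos: [0.4624, 0.2384, 0.4572]
ee_rot: [0.924, -0.302, 0.223, 0.074]
ft_force: [-0.8, 0.2, 1.0]
grip_width: 0.0105
```

```bash
python3 st.py; python3 - <<'E'
from h import *
for n in ["scene","wrist"]: cv2.imwrite(f"pics/{n}1.png",vision.read_camera(n)[:,:,::-1])
E
```

```text
t 9.07 q [ 0.731  0.133  0.306  1.64  -0.464 -1.804] p [0.4624 0.2384 0.4572] f [-0.82  0.25  0.99] w 0.0105
toolx [ 0.718 -0.525  0.457] tooly [-0.591 -0.807  0.001] toolz [ 0.368 -0.271 -0.889] tip [0.4675 0.2346 0.4447]
```

View pics/scene1.png

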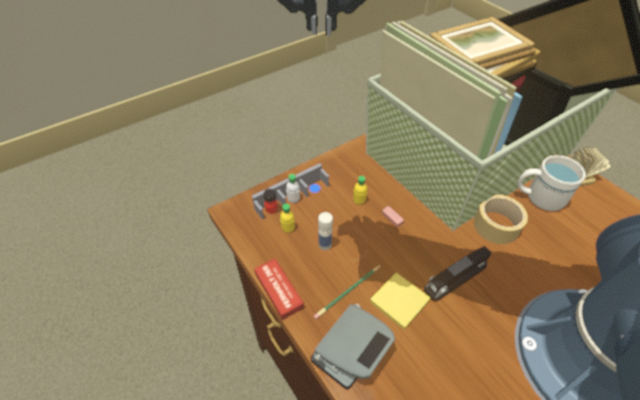

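View pics/wrist1.png

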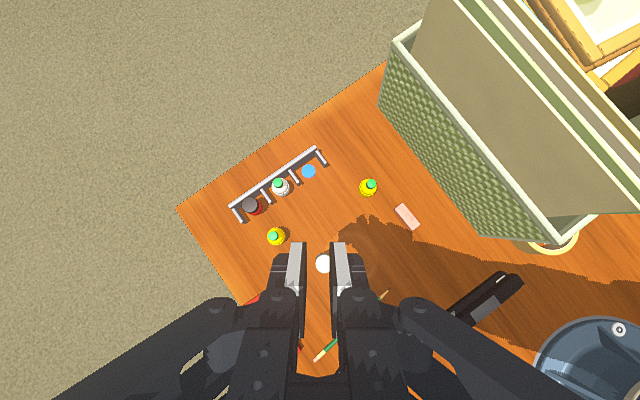

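```bash
python3 - <<'E'
from h import *
for t,uv,z in (('box',(278,288),.022),('boxR',(302,310),.022),('boxT',(272,262),.022),('boxinner',(302,300),.022),('penA',(378,267),.005),('penB',(317,316),.005),('punch',(350,308),.03),('punchR',(393,340),.03)): print(t,onz('scene',*uv,z).round(3))
c,d=ray('wrist',323,264.); print('glue top wrist',(c+d*(.09-c[2])/d[2]).round(4),'dot',onz('wrist',308.5,171).round(4))
E
```

```text
box [0.404 0.371 0.022]
boxR [0.343 0.359 0.022]
boxT [0.458 0.352 0.022]
boxinner [0.36  0.349 0.022]
penA [0.342 0.185 0.005]
penB [0.326 0.339 0.005]
punch [0.296 0.291 0.03 ]
punchR [0.21  0.267 0.03 ]
glue top wrist [0.4451 0.2399 0.09  ] dot [0.5839 0.1674 0.    ]
```

Request:
step_arm(steps=[[0.88, -0.6, 0.025, 0.82, 0, 0, 0], [0.88, -0.6, 0.025, 0.82, 0, 0, 0], [0.88, -0.6, 0.025, 0.82, 0, 0, 0], [0.88, -0.6, 0.025, 0.82, 0, 0, 0], [0.88, -0.6, 0.025, 0.82, 0, 0, 0], [0.88, -0.6, 0.025, 0.82, 0, 0, 0], [0.88, -0.6, 0.025, 0.82, 0, 0, 0], [0.88, -0.6, 0.025, 0.82, 0, 0, 0], [0.88, -0.6, 0.025, 0.82, 0, 0, 0], [0.88, -0.6, 0.025, 0.82, 0, 0, 0], [0.88, -0.6, 0.025, 0.82, 0, 0, 0], [0.88, -0.6, 0.025, 0.82, 0, 0, 0], [0.88, -0.6, 0.025, 0.82, 0, 0, 0], [0.88, -0.6, 0.025, 0.82, 0, 0, 0], [0.88, -0.6, 0.025, 0.82, 0, 0, 0], [0.88, -0.6, 0.025, 0.82, 0, 0, 0], [0.88, 0, 0, 0, 0, 0, 0]])

```text
time: 10.58
ee_pos: [0.4042, 0.2667, 0.0528]
ee_rot: [0.924, -0.303, 0.219, 0.075]
ft_force: [-1.1, -1.3, 0.0]
grip_width: 0.0103
```

```bash
python3 st.py; python3 - <<'E'
from h import *
for n in ["scene","wrist"]: cv2.imwrite(f"pics/{n}2.png",vision.read_camera(n)[:,:,::-1])
E
```

```text
t 10.58 q [ 0.859  0.316 -0.552  0.67  -0.467 -1.656] p [0.4042 0.2667 0.0528] f [-1.07 -1.3   0.02] w 0.0103
toolx [ 0.72  -0.528  0.451] tooly [-0.594 -0.805  0.007] toolz [ 0.359 -0.272 -0.893] tip [0.4092 0.2628 0.0403]
```

View pics/scene2.png

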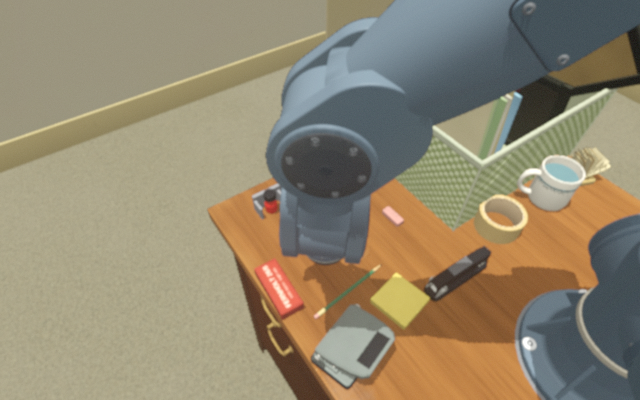

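View pics/wrist2.png

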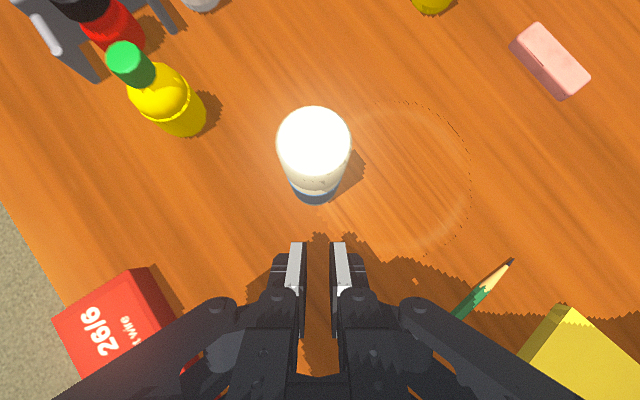

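```bash
python3 - <<'E'
from h import *
s=readout.get_state()
g=onz('wrist',314.5,203.5,0);c,d=ray('wrist',314.5,203.5);h=d[:2]/np.linalg.norm(d[:2]);print('base',(g[:2]+.0135*h).round(4), h)
print('top',onz('wrist',313.5,142,.09).round(4))
tip=s['ee_pos']; print('lat err along tooly of base', np.dot(g[:2]+.0135*h-tip[:2],[-.594,-.805]))
E
```

```text
base [0.4481 0.2385] [ 0.83652242 -0.54793269]
top [0.4458 0.239  0.09  ]
lat err along tooly of base -0.0013212529991953005
```

Request:
step_arm(steps=[[0.88, -0.19, -0.02, 0.38, 0, 0, 0], [0.88, -0.19, -0.02, 0.38, 0, 0, 0], [0.88, -0.19, -0.02, 0.38, 0, 0, 0], [0.88, 0, 0, 0, 0, 0, 0], [0.88, 0, 0, 0, 0, 0, 0]])

```text
time: 11.1
ee_pos: [0.4075, 0.2697, 0.026]
ee_rot: [0.924, -0.304, 0.222, 0.072]
ft_force: [0.1, 0.4, 0.2]
grip_width: 0.0105
```

```bash
python3 st.py
```

```text
t 11.1 q [ 0.859  0.359 -0.583  0.59  -0.469 -1.656] p [0.4075 0.2697 0.026 ] f [0.12 0.37 0.25] w 0.0105
toolx [ 0.717 -0.529  0.454] tooly [-0.593 -0.805 -0.001] toolz [ 0.366 -0.268 -0.891] tip [0.4126 0.2659 0.0135]
```

Request:
step_arm(steps=[[0.88, -0.09, 0.03, 0.18, 0, 0, 0], [0.88, 0, 0.03, 0, 0, 0, 0], [0.88, 0.143, 0, 0.073, 0, 0, 0], [0.88, 0.143, 0, 0.073, 0, 0, 0], [0.88, 0.143, 0, 0.073, 0, 0, 0], [0.88, 0.143, 0, 0.073, 0, 0, 0], [0.88, 0.1, 0, 0.051, 0, 0, 0], [0.88, 0.1, 0, 0.051, 0, 0, 0], [0.88, 0.1, 0, 0.051, 0, 0, 0], [0.88, 0.1, 0, 0.051, 0, 0, 0], [0.88, 0.1, 0, 0.051, 0, 0, 0], [0.88, 0.1, 0, 0.051, 0, 0, 0], [0.88, 0.1, 0, 0.051, 0, 0, 0], [0.88, 0.1, 0, 0.051, 0, 0, 0]])

```text
time: 12.27
ee_pos: [0.437, 0.2451, 0.0197]
ee_rot: [0.924, -0.303, 0.222, 0.073]
ft_force: [-0.5, 0.2, -0.2]
grip_width: 0.0107
```

```bash
python3 st.py; python3 - <<'E'
from h import *
for n in ["side","wrist"]: cv2.imwrite(f"pics/{n}3.png",vision.read_camera(n)[:,:,::-1])
E
```

```text
t 12.27 q [ 0.776  0.365 -0.598  0.527 -0.465 -1.75 ] p [0.437  0.2451 0.0197] f [-0.49  0.2  -0.2 ] w 0.0107
toolx [ 0.718 -0.528  0.454] tooly [-0.593 -0.805 -0.   ] toolz [ 0.366 -0.269 -0.891] tip [0.4421 0.2414 0.0072]
```

View pics/side3.png

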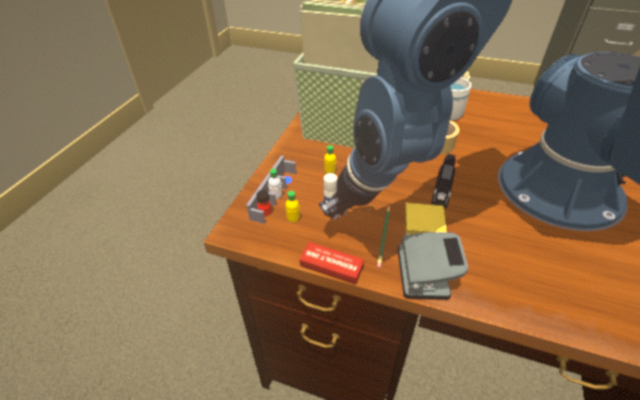

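View pics/wrist3.png

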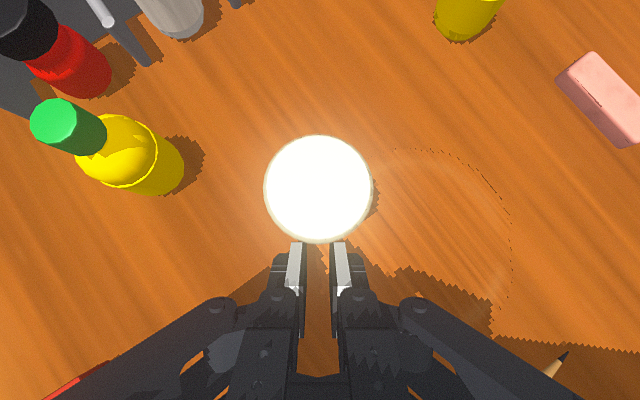

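The wrist view shows the stick's top at (318,188), upright and centred between the tips. I'll check where it is.

```bash
cat > top.py <<'E'
from h import *
import sys
im=cv2.imread(sys.argv[1]);hsv=cv2.cvtColor(im,cv2.COLOR_BGR2HSV)
m=cv2.inRange(hsv,(0,0,200),(180,60,255));k,l,s,c=cv2.connectedComponentsWithStats(m);i=1+np.argmax(s[1:,4])
(u,v),ax,a=cv2.minAreaRect(np.argwhere(l==i)[:,::-1].astype(np.float32))
print('top px',u,v,ax,s[i].tolist(),'world',onz('wrist',u,v,.09).round(4))
E
python3 top.py pics/wrist3.png
```

```text
top px 317.7500305175781 188.25 (107.48023223876953, 108.18732452392578) [263, 135, 110, 109, 9219] world [0.4583 0.2279 0.09  ]
```

Request:
step_arm(steps=[[0.88, 0.07, 0, 0.036, 0, 0, 0], [0.88, 0.1, 0, 0.051, 0, 0, 0], [0.88, 0.12, 0, 0.061, 0, 0, 0], [0.88, 0.12, 0, 0.061, 0, 0, 0], [0.88, 0.12, 0, 0.061, 0, 0, 0], [0.88, 0.12, 0, 0.061, 0, 0, 0], [0.88, 0.12, 0, 0.061, 0, 0, 0], [0.88, 0.12, 0, 0.061, 0, 0, 0], [0.88, 0.12, 0, 0.061, 0, 0, 0], [0.88, 0.12, 0, 0.061, 0, 0, 0], [0.88, 0.12, 0, 0.061, 0, 0, 0], [0.88, 0.12, 0, 0.061, 0, 0, 0], [0.88, 0.12, 0, 0.061, 0, 0, 0], [0.88, 0.12, 0, 0.061, 0, 0, 0], [0.88, 0.12, 0, 0.061, 0, 0, 0], [0.88, 0.12, 0, 0.061, 0, 0, 0], [0.88, 0.08, 0, 0.041, 0, 0, 0], [0.88, 0, 0, 0, 0, 0, 0]])

```text
time: 13.87
ee_pos: [0.4807, 0.2129, 0.0198]
ee_rot: [0.924, -0.304, 0.222, 0.073]
ft_force: [-0.1, -0.3, -0.1]
grip_width: 0.0104
```

```bash
python3 st.py; python3 - <<'E'
from h import *
for n in ["side","wrist"]: cv2.imwrite(f"pics/{n}4.png",vision.read_camera(n)[:,:,::-1])
E
python3 top.py pics/wrist4.png
```

```text
t 13.87 q [ 0.663  0.371 -0.589  0.474 -0.452 -1.875] p [0.4807 0.2129 0.0198] f [-0.08 -0.29 -0.08] w 0.0104
toolx [ 0.717 -0.529  0.454] tooly [-0.593 -0.805 -0.   ] toolz [ 0.366 -0.269 -0.891] tip [0.4858 0.2091 0.0073]
top px 316.5 186.5 (107.0, 107.0) [263, 133, 108, 108, 8973] world [0.5022 0.196  0.09  ]
```

View pics/wrist4.png

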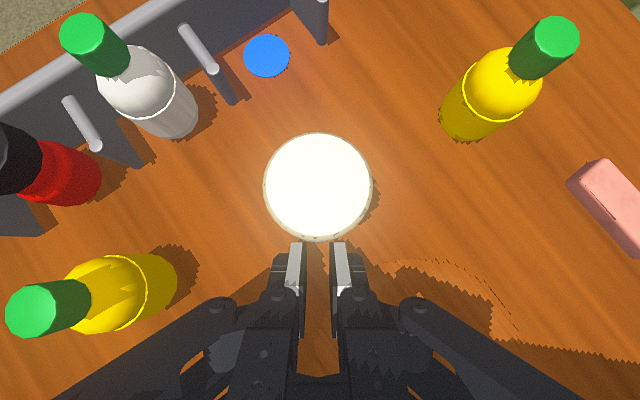

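View pics/side4.png

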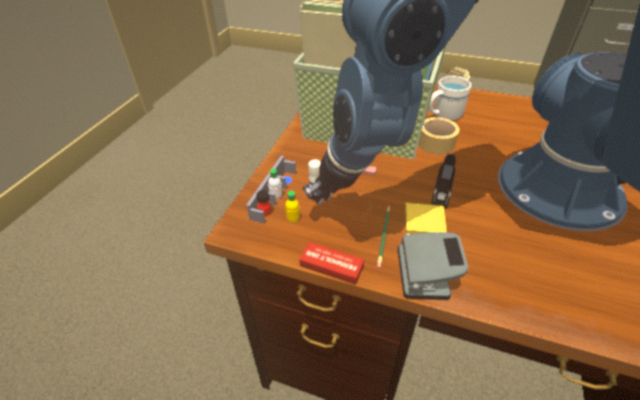

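Request:
step_arm(steps=[[0.88, 0.07, 0, 0.036, 0, 0, 0], [0.88, 0.12, 0, 0.061, 0, 0, 0], [0.88, 0.12, 0, 0.061, 0, 0, 0], [0.88, 0.12, 0, 0.061, 0, 0, 0], [0.88, 0.12, 0, 0.061, 0, 0, 0], [0.88, 0.12, 0, 0.061, 0, 0, 0], [0.88, 0.12, 0, 0.061, 0, 0, 0], [0.88, 0.12, 0, 0.061, 0, 0, 0], [0.88, 0.12, 0, 0.061, 0, 0, 0], [0.88, 0.12, 0, 0.061, 0, 0, 0], [0.88, 0.12, 0, 0.061, 0, 0, 0], [0.88, 0.12, 0, 0.061, 0, 0, 0], [0.88, 0.1, 0, 0.051, 0, 0, 0], [0.88, 0.05, 0, 0.026, 0, 0, 0], [0.88, 0, 0, 0, 0, 0, 0]])

```text
time: 15.22
ee_pos: [0.5154, 0.1873, 0.0198]
ee_rot: [0.924, -0.304, 0.222, 0.073]
ft_force: [0.6, 0.2, -0.2]
grip_width: 0.0105
```

Request:
step_arm(steps=[[0.88, -0.1, 0, -0.051, 0, 0, 0], [0.88, -0.2, 0, -0.102, 0, 0, 0], [0.88, -0.3, 0, -0.153, 0, 0, 0], [0.88, -0.3, 0, -0.153, 0, 0, 0], [0.88, -0.2, 0, -0.102, 0, 0, 0], [0.88, 0, 0, 0, 0, 0, 0]])

```text
time: 15.72
ee_pos: [0.4891, 0.2068, 0.0197]
ee_rot: [0.924, -0.303, 0.222, 0.073]
ft_force: [-0.4, -0.7, 0.1]
grip_width: 0.0105
```

```bash
python3 st.py; python3 - <<'E'
from h import *
for n in ["side","wrist"]: cv2.imwrite(f"pics/{n}5.png",vision.read_camera(n)[:,:,::-1])
E
python3 top.py pics/wrist5.png
```

```text
t 15.72 q [ 0.642  0.373 -0.586  0.464 -0.449 -1.901] p [0.4891 0.2068 0.0197] f [-0.38 -0.66  0.12] w 0.0105
toolx [ 0.719 -0.527  0.454] tooly [-0.592 -0.806  0.   ] toolz [ 0.365 -0.269 -0.891] tip [0.4942 0.203  0.0072]
top px 316.20733642578125 63.86585998535156 (101.9814682006836, 109.16545867919922) [267, 0, 104, 118, 8518] world [0.5367 0.1712 0.09  ]
```

View pics/wrist5.png

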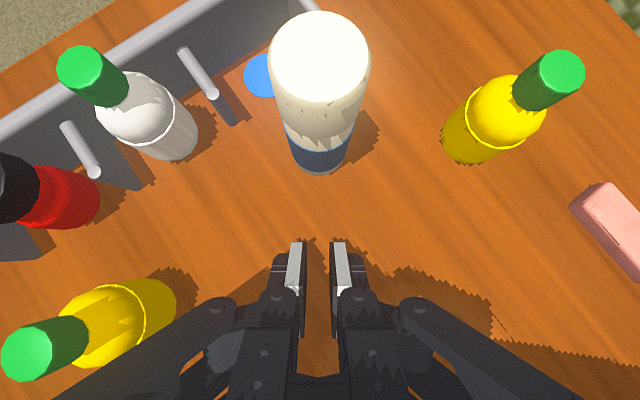

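Request:
step_arm(steps=[[0.88, 0, 0, 0, 0.454, 0, -0.891], [0.88, 0, 0, 0, 0.454, 0, -0.891], [0.88, 0, 0, 0, 0.454, 0, -0.891], [0.88, 0, 0, 0, 0.454, 0, -0.891], [0.88, 0, 0, 0, 0.454, 0, -0.891], [0.88, 0, 0, 0, 0.454, 0, -0.891], [0.88, 0, 0.37, 0, 0, 0, 0], [0.88, 0, 0.37, 0, 0, 0, 0], [0.88, 0, 0.37, 0, 0, 0, 0], [0.88, 0, 0.37, 0, 0, 0, 0], [0.88, 0, 0, 0, 0, 0, 0], [0.88, 0, 0, 0, 0, 0, 0]])

```text
time: 16.82
ee_pos: [0.4902, 0.1683, 0.0197]
ee_rot: [0.972, -0.004, 0.233, 0.001]
ft_force: [0.2, 1.0, 0.0]
grip_width: 0.0104
```

```bash
python3 st.py; python3 - <<'E'
from h import *
for n in ["scene","wrist"]: cv2.imwrite(f"pics/{n}6.png",vision.read_camera(n)[:,:,::-1])
E
python3 top.py pics/wrist6.png
```

```text
t 16.82 q [ 0.443  0.245 -0.865  0.032 -0.199 -2.734] p [0.4902 0.1683 0.0197] f [0.23 1.03 0.  ] w 0.0104
toolx [ 0.891 -0.008  0.454] tooly [-0.008 -1.    -0.   ] toolz [ 0.454 -0.004 -0.891] tip [0.4966 0.1682 0.0073]
top px 305.4999694824219 108.00001525878906 (101.3896484375, 104.17507934570312) [253, 57, 106, 105, 8301] world [0.5366 0.1703 0.09  ]
```

View pics/wrist6.png

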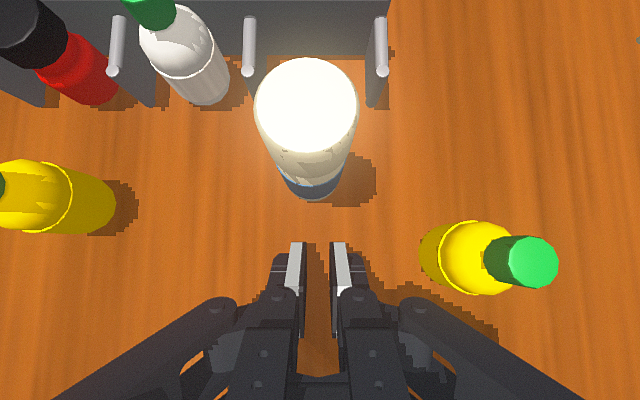

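View pics/scene6.png

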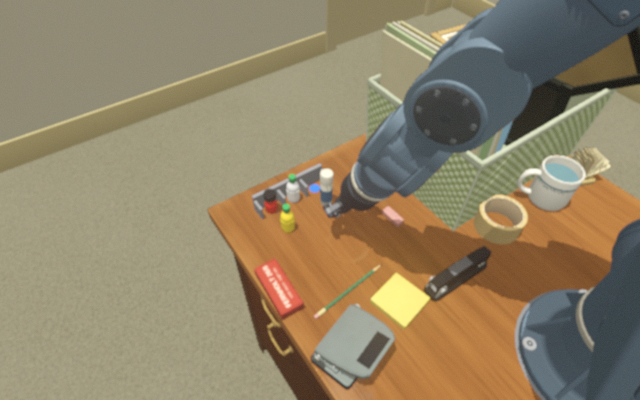

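```bash
python3 - <<'E'
from h import *
for u,v in ((248,72),(382,71),(116,72)): print('div top front',onz('wrist',u,v,.034).round(4))
g=onz('wrist',314,199.5,0);c,d=ray('wrist',314,199.5);h=d[:2]/np.linalg.norm(d[:2]);print('base',(g[:2]+.0135*h).round(4))
E
```

```text
div top front [0.5747 0.1959 0.034 ]
div top front [0.5747 0.1402 0.034 ]
div top front [0.5751 0.2507 0.034 ]
base [0.5388 0.1701]
```

Request:
step_arm(steps=[[0.88, 0.143, -0.05, 0.073, 0, 0, 0], [0.88, 0.143, 0, 0.073, 0, 0, 0], [0.88, 0.143, 0, 0.073, 0, 0, 0], [0.88, 0.1, 0, 0.051, 0, 0, 0], [0.88, 0.1, 0, 0.051, 0, 0, 0], [0.88, 0.1, 0, 0.051, 0, 0, 0], [0.88, 0.1, 0, 0.051, 0, 0, 0], [0.88, 0.1, 0, 0.051, 0, 0, 0], [0.88, 0.1, 0, 0.051, 0, 0, 0], [0.88, 0.1, 0, 0.051, 0, 0, 0], [0.88, 0.1, 0, 0.051, 0, 0, 0], [0.88, 0.1, 0, 0.051, 0, 0, 0], [0.88, 0.1, 0, 0.051, 0, 0, 0], [0.88, 0.1, 0, 0.051, 0, 0, 0], [0.88, 0, 0, 0, 0, 0, 0]])

```text
time: 18.17
ee_pos: [0.5337, 0.1699, 0.0199]
ee_rot: [0.972, -0.003, 0.234, 0.001]
ft_force: [-0.2, 0.1, 0.4]
grip_width: 0.0102
```

```bash
python3 st.py; python3 - <<'E'
from h import *
for n in ["wrist"]: cv2.imwrite(f"pics/{n}7.png",vision.read_camera(n)[:,:,::-1])
E
python3 top.py pics/wrist7.png
```

```text
t 18.17 q [ 0.403  0.294 -0.781  0.058 -0.182 -2.773] p [0.5337 0.1699 0.0199] f [-0.16  0.14  0.44] w 0.0102
toolx [ 0.891 -0.006  0.454] tooly [-0.007 -1.    -0.   ] toolz [ 0.454 -0.003 -0.891] tip [0.54   0.1699 0.0074]
top px 316.6153564453125 185.576904296875 (107.61182403564453, 107.33448028564453) [262, 132, 110, 110, 9207] world [0.5604 0.1685 0.09  ]
```

View pics/wrist7.png

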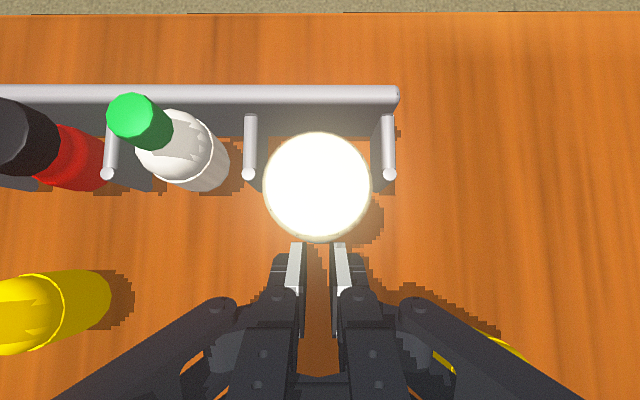

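Request:
step_arm(steps=[[0.88, 0.07, 0.01, 0.036, 0, 0, 0], [0.88, 0.1, 0.01, 0.051, 0, 0, 0], [0.88, 0.1, 0.01, 0.051, 0, 0, 0], [0.88, 0.1, 0, 0.051, 0, 0, 0], [0.88, 0.1, 0, 0.051, 0, 0, 0], [0.88, 0.1, 0, 0.051, 0, 0, 0], [0.88, 0.1, 0, 0.051, 0, 0, 0], [0.88, 0.1, 0, 0.051, 0, 0, 0], [0.88, 0.07, 0, 0.036, 0, 0, 0], [0.88, 0.04, 0, 0.02, 0, 0, 0], [0.88, 0, 0, 0, 0, 0, 0]])

```text
time: 19.13
ee_pos: [0.5579, 0.1689, 0.0197]
ee_rot: [0.972, -0.003, 0.233, 0.001]
ft_force: [0.2, -0.4, -1.2]
grip_width: 0.0103
```

```bash
python3 st.py; python3 - <<'E'
from h import *
for n in ["wrist"]: cv2.imwrite(f"pics/{n}8.png",vision.read_camera(n)[:,:,::-1])
E
python3 top.py pics/wrist8.png
```

```text
t 19.13 q [ 0.38   0.321 -0.733  0.076 -0.172 -2.794] p [0.5579 0.1689 0.0197] f [ 0.21 -0.42 -1.24] w 0.0103
toolx [ 0.891 -0.006  0.454] tooly [-0.006 -1.    -0.   ] toolz [ 0.454 -0.003 -0.891] tip [0.5643 0.1689 0.0073]
top px 196.6623992919922 164.1119384765625 (391.6280517578125, 108.10108947753906) [0, 133, 398, 109, 13097] world [0.5902 0.1959 0.09  ]
```

View pics/wrist8.png

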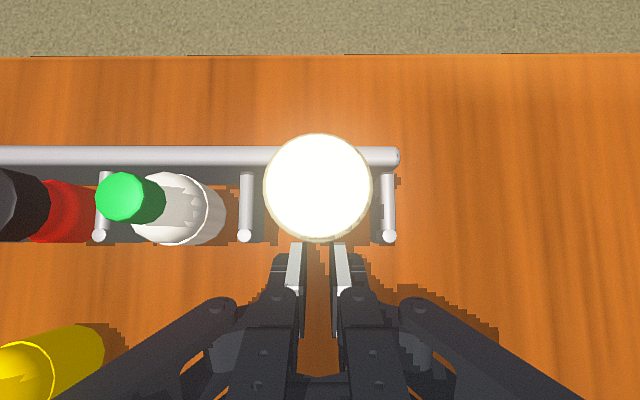

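Request:
step_arm(steps=[[0.88, 0.035, 0, 0.018, 0, 0, 0], [0.88, 0.035, 0, 0.018, 0, 0, 0], [0.88, 0.035, 0, 0.018, 0, 0, 0], [0.88, 0, 0, 0, 0, 0, 0]])

```text
time: 19.52
ee_pos: [0.5601, 0.1688, 0.0194]
ee_rot: [0.973, -0.003, 0.233, 0.001]
ft_force: [-3.4, 0.2, 1.6]
grip_width: 0.0103
```

Request:
step_arm(steps=[[0.88, 0.03, 0, 0.015, 0, 0, 0], [0.88, 0, 0, 0, 0, 0, 0]])

```text
time: 19.68
ee_pos: [0.5604, 0.1687, 0.0192]
ee_rot: [0.973, -0.003, 0.233, 0.001]
ft_force: [-6.8, 0.2, 3.1]
grip_width: 0.0104
```

```bash
python3 st.py; python3 - <<'E'
from h import *
im=vision.read_camera("wrist");cv2.imwrite("pics/wrist9.png",im[:,:,::-1])
m=cv2.inRange(cv2.cvtColor(im,cv2.COLOR_RGB2HSV),(0,0,200),(180,60,255));m[:,:262]=0;m[:,380:]=0
r=np.where(m[:,318])[0];print(r.min(),r.max(),onz('wrist',318,r.max()-53.5,.09),onz('wrist',318,r.max(),.09)+[.0135,0,0])
E
```

```text
t 19.68 q [ 0.377  0.325 -0.726  0.08  -0.17  -2.797] p [0.5604 0.1687 0.0192] f [-6.85  0.23  3.08] w 0.0104
toolx [ 0.892 -0.005  0.452] tooly [-0.006 -1.     0.   ] toolz [ 0.452 -0.003 -0.892] tip [0.5668 0.1687 0.0067]
138 247 [0.58566397 0.16716969 0.09      ] [0.58692093 0.16725023 0.09      ]
```

View pics/wrist9.png

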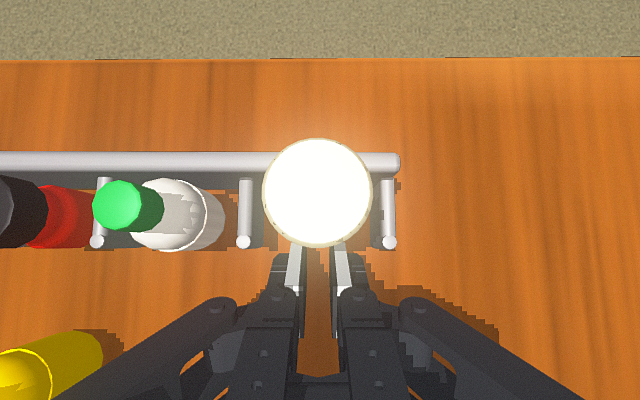

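Request:
step_arm(steps=[[0.88, -0.05, 0, -0.026, 0, 0, 0], [0.88, -0.1, 0, -0.051, 0, 0, 0], [0.88, -0.2, 0, -0.102, 0, 0, 0], [0.88, -0.2, 0, -0.102, 0, 0, 0], [0.88, -0.2, 0, -0.102, 0, 0, 0], [0.88, -0.2, 0, -0.3, 0, 0, 0], [0.88, -0.1, 0, -0.6, 0, 0, 0], [0.88, 0, 0, -0.8, 0, 0, 0], [0.88, 0, 0, -0.8, 0, 0, 0], [0.88, 0, 0, -0.8, 0, 0, 0], [0.88, 0, 0, -0.8, 0, 0, 0], [0.88, 0, 0, -0.8, 0, 0, 0], [0.88, 0, 0, -0.8, 0, 0, 0], [0.88, 0, 0, -0.6, 0, 0, 0], [0.88, 0, 0, -0.3, 0, 0, 0], [0.88, 0, 0, 0, 0, 0, 0]])

```text
time: 21.07
ee_pos: [0.4587, 0.1699, 0.1651]
ee_rot: [0.972, -0.003, 0.235, -0.0]
ft_force: [0.6, 0.1, 1.0]
grip_width: 0.0105
```

```bash
python3 st.py; python3 - <<'E'
from h import *
for n in ["wrist","side","scene"]: cv2.imwrite(f"pics/{n}10.png",vision.read_camera(n)[:,:,::-1])
E
python3 top.py pics/wrist10.png
```

```text
t 21.07 q [ 0.483 -0.042 -0.677  0.51  -0.215 -2.699] p [0.4587 0.1699 0.1651] f [0.57 0.06 0.97] w 0.0105
toolx [ 0.89  -0.006  0.456] tooly [-0.006 -1.    -0.001] toolz [ 0.456 -0.001 -0.89 ] tip [0.4651 0.1699 0.1527]
top px 250.02749633789062 85.69217681884766 (38.75583267211914, 208.13841247558594) [145, 59, 210, 40, 2279] world [0.5774 0.2126 0.09  ]
```

View pics/wrist10.png

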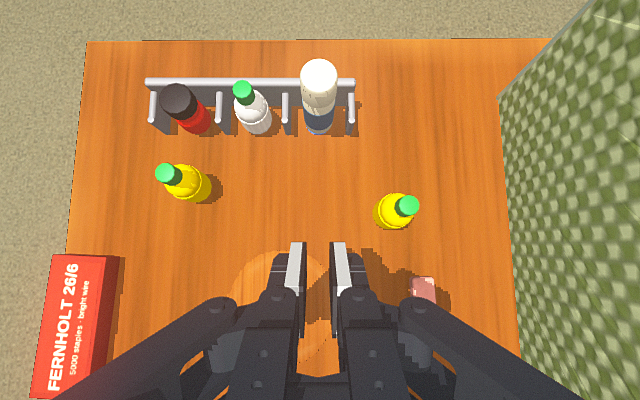

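View pics/side10.png

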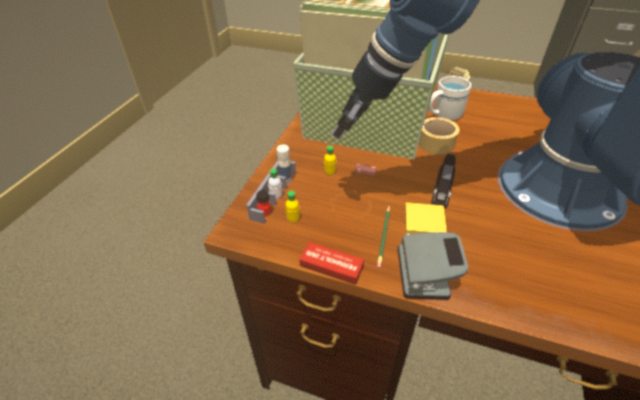

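View pics/scene10.png

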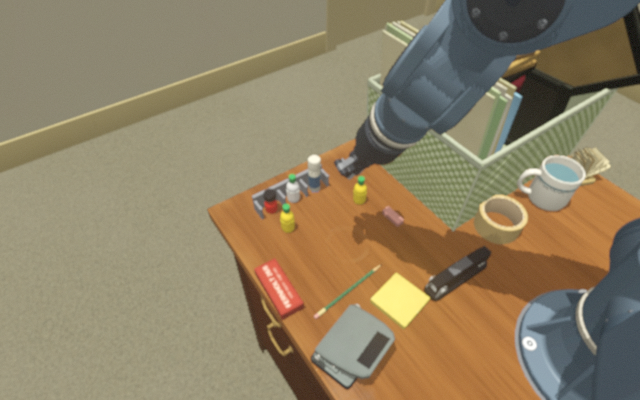

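The stick stands in the free bay (wrist view (319,95), scene (315,172)), and everything else looks unmoved. I'll check this numerically before handing in.

```bash
python3 - <<'E'
from h import *
b=onz('wrist',319,134,0);c,d=ray('wrist',319,134.);h=d[:2]/np.linalg.norm(d[:2]);print('base w',(b[:2]+.0135*h).round(4),'top w',onz('wrist',319,78,.09).round(4))
for u,v in((285,96),(352,97)):print('div',onz('wrist',u,v,.034).round(4))
for n in('scene','side'):
  A=cv2.imread(f'pics/{n}0.png');B=cv2.imread(f'pics/{n}10.png')
  for nm,lo,hi,(x0,x1,y0,y1) in [('yelA',(22,170,120),(34,255,255),(270,300,190,240)),('yelB',(22,170,120),(34,255,255),(320,375,145,215)),('green',(50,120,40),(80,255,255),(265,298,165,200)),('pink',(0,60,100),(8,150,255),(350,415,155,230)),('red',(0,200,90),(6,255,255),(255,282,190,220)),('box',(0,200,90),(6,255,255),(250,365,240,320))]:
    r=[]
    for im in(A,B):
      m=cv2.inRange(cv2.cvtColor(im,cv2.COLOR_BGR2HSV),lo,hi)[y0:y1,x0:x1];M=cv2.moments(m,True);r+=[round(M['m10']/max(M['m00'],1)+x0,1),round(M['m01']/max(M['m00'],1)+y0,1),M['m00']]
    print(n,nm,r)
B=cv2.imread('pics/wrist10.png');cv2.imwrite('pics/w10c.png',cv2.resize(B[50:150,130:370],None,fx=3.3,fy=3.3,interpolation=cv2.INTER_CUBIC))
E
```

```text
base w [0.5854 0.1655] top w [0.5826 0.1662 0.09  ]
div [0.5942 0.1942 0.034 ]
div [0.593  0.1383 0.034 ]
scene yelA [287.0, 221.4, 236.0, 287.0, 221.6, 229.0]
scene yelB [359.6, 193.3, 227.0, 359.5, 193.5, 226.0]
scene green [291.5, 177.3, 14.0, 291.5, 177.2, 13.0]
scene pink [392.3, 215.6, 187.0, 392.7, 216.2, 183.0]
scene red [255.0, 190.0, 0.0, 255.0, 190.0, 0.0]
scene box [250.0, 240.0, 0.0, 250.0, 240.0, 0.0]
side yelA [292.1, 209.8, 255.0, 292.1, 209.8, 254.0]
side yelB [329.8, 163.0, 206.0, 329.5, 163.0, 208.0]
side green [282.4, 183.6, 57.0, 282.1, 183.1, 55.0]
side pink [365.0, 168.9, 154.0, 365.1, 169.1, 144.0]
side red [264.9, 207.6, 77.0, 264.7, 207.3, 79.0]
side box [329.4, 259.7, 69.0, 330.0, 260.6, 81.0]
```

View pics/w10c.png

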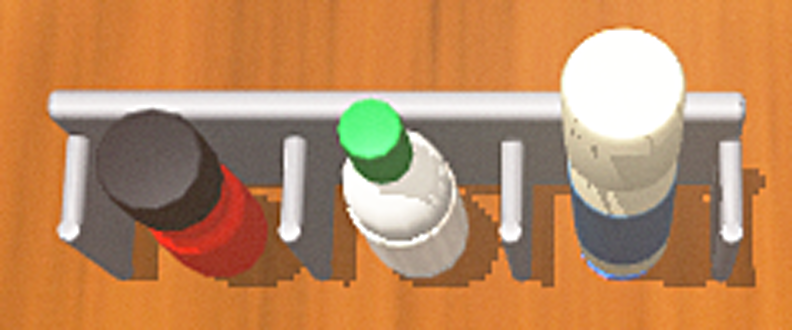

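```bash
python3 -c "
from bench import ticket,readout
s=readout.get_state();print(s['time'],abs(s['qvel']).max());print(ticket.hand_in())"
```

```text
21.2167 0.013416949512086624
the job is handed in; nothing more can be done
None
```

The glue stick is standing in the free bay against the back rail, and I handed the job in at 21.2 s with the hand clear. I pushed it in two stages with the nearly shut fingertips low on its body: diagonally to the bay mouth, then straight in. It was never pinched, lifted or tipped.

**At the rail:** the wrist force rose to about 7 N while the tool barely advanced (0.3 mm), so the stick had met the rail. After I backed away, it stood upright and centred in the bay, with its front level with the divider ends.

**Position:** the last image estimate put the stick's centre at x ≈ 0.585 m. I expected 0.5885 m from the organiser's geometry. I put that 3 mm gap down to camera error and trusted the force contact instead.

**Other items:** the green cap of the correction bottle, both yellow bottles and the eraser stayed within about 0.6 px of where they started. The ink bottle (measured in the side view only) moved 0.4 px. The staple box was only partly picked up, in the side view, where its reading differed by about 1 px. In the scene view the colour mask missed both the ink bottle and the staple box, so I judged those there by eye, and they looked unmoved.

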